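Gauge the tallest cheese bar

ROBOT

A 7-joint arm with a two-finger parallel gripper is mounted at the origin on the work surface. World frame = base frame: x ahead of the robot, y to its left, z up, the work surface at z = 0. Lengths are in m, angles in rad, forces in N, time in s.
With the tool pointing down it reaches from about 0.4 to 0.85 m from the base axis. Payload 6.9 kg.
Tool frame: the origin (TCP) lies midway between the tips of the shut fingers; the grasp point (between the pads) lies 19 mm behind it; z points along the fingers, y is the line along which they close (so a half turn about z gives the same grasp; the last joint's range is limited). The gripper opens to 85 mm and grips with 20 to 120 N. Pads are 22 mm wide; open, the fingers measure 114 mm over their backs; the gripper's body (76 mm by 85 mm) begins 54 mm behind the grasp point. The pads swing forward as they close: fully open they stand 13 mm farther back than shut.
Start: joints at [1.226, 0.507, -0.238, 1.5, 0.126, 1.149, -0.155], TCP at [0.272, -0.563, 0.231] pointing down, gripper open.
Joint ranges: [-3.08, 3.08], [-0.24, 2.05], [-1.43, 1.35], [0, 2.5], [-1.52, 4.66], [0.17, 1.96], [-2.89, 2.89]. Speed limits (rad/s): [2.39, 2.39, 3.14, 3.14, 3.14, 3.14, 3.14].

INTERFACE

Orientations are given as a unit quaternion [x, y, z, w].
In Python, from station import robot, imaging, close_job, nets gives the robot as it stands. The module is installed in compiled form; this text tells all that it offers.
- The arm moves only by the shell command python3 -m crank 'ROWS' [FORCE]. ROWS is JSON, a list of rows, each a list of 5 numbers: the closure, from -1 (fully open) to 1 (shut), then the shift along the tool's x, y, z in m, then the turn about the tool's z in degrees. In form: [[gripper, tx, ty, tz, spin], ...]. A call has 1 to 12 rows; each row is the pose to reach, as a shift and turn from the pose commanded when the call began, along the tool's axes at that moment; what a row does not reach only later rows make up. A row lasts 1/12 s, in which the tool goes at most 41.7 mm and 7.16 degrees, less where a joint would pass 70% of its speed; a pose out of reach is approached as far as the arm can. A call with a gripper value outside its range is refused whole. The fingers move at their own pace and stop on an object; FORCE is the grip in N (left out, the last holds). Time passes only in rows, so rows that repeat a pose let the fingers close. It gives the time, the measured TCP pose, the force, the opening and the grip force at its end, in the units of the state.
- robot.observe(): the state, without advancing time (a new reading comes with each control period).
- imaging.get_image(name): name is "scene" or "top" or "wrist"; returns a dict with "img" (384x512x3 uint8, red, green, blue), "depth" (384x512 float32, m along the optical axis (not along the pixel's ray), 0 where there is no reading), "intrinsics" (3x3 intrinsics, pixels), "origin" and "orientation" of the camera in the world; the wrist camera has in their place "mount" (4x4, takes a point from camera to tool coordinates, whose origin is the TCP and whose axes are the flange's). Camera axes: x right, y down, z forward; pixel columns grow to the right and rows downward; lengths in m; the calibration is good to about 2 mm. A picture is of the moment at which its call begins: read the wrist's pose just before it.
- close_job(): hands the job in; it is judged then, once.
Trained networks look in the newest picture that a camera, given by its name, has taken for a name from the list of things; names that differ only in an ending like _2 or _b are one class to them, and where a whole thing is asked for, a point or a joint stands for the part that bears it (a point fixed in the world has none). Each returns a list of dicts, best first, with "p" (0 to 1); they miss things now and then, are a little off and sometimes report something else, mostly with a low value. They report only what shows in the picture. A call takes as long as a camera call.
- nets.trace(camera, name): "region" (384x512 bool, what is visible of it).
- nets.tip_of(camera, name): "point" ([x, y, z] in m, in world coordinates, good to about 4 mm: a listed point, or the origin of a listed thing).
The state is a dict: "clock": time; "joint_pos": joint angles; "qvel": joint speeds; "effort": joint torques, N m; "ee_pos": TCP position; "eef_rot": TCP orientation; "wrist_force": force on the tool from outside, world axes, zero at the start; "wrist_torque": the same for the moment, N m; "opening": finger opening in m; "finger_force": force on a finger pad.
Only numpy, scipy, OpenCV 4.12 (cv2) and the standard library are available. Lean on these libraries where they do the work, as an engineer would, in place of code of your own. Each camera call takes 0.05 s, during which the arm holds its last target. There are 200 camera calls.

TASK

Clear the cheese spade off the highest of the three cheese bars and stand it blade down in the empty crock; then set the bridge gauge down gently over that highest bar, legs flat on the slab on either side and the sprung foot on the middle of the bar, so that the foot reads its height, and leave it standing there. The bars must stay where they lie, and everything else must stay standing and undisturbed.

Things in the scene. Friction and masses are not known exactly. Their poses are not given: they have to be found in the camera images.
- slab_top (a point): centre of the top face of the fixed marble slab, 180 mm (own x) by 280 mm (own y) and 12 mm thick, lying on the counter; z up. The three cheese bars lie on it side by side, about 86 mm from middle to middle along the slab's y, in any order
- bar_tall_centre (a point): bar of pale hard cheese, 110 mm long (own x) by 44 mm wide (own y) by 44 mm high, lying flat on the slab, long side roughly away from the robot; loose; brown rind on its far end; point at its centre, 22.0 mm above its underside. The highest of the three; the spade lies lengthwise on its top at the start
- bar_middle_centre (a point): bar of pale hard cheese, 110 mm long (own x) by 44 mm wide (own y) by 34 mm high, lying flat on the slab, long side roughly away from the robot; loose; brown rind on its far end; point at its centre, 17.0 mm above its underside
- bar_low_centre (a point): bar of pale hard cheese, 110 mm long (own x) by 44 mm wide (own y) by 25 mm high, lying flat on the slab, long side roughly away from the robot; loose; brown rind on its far end; point at its centre, 12.5 mm above its underside
- spade_grip (a point): centre of the handle of the cheese spade (loose, about 70 g, 175 mm long overall): square dark wooden handle 80 mm long, 18 mm wide, 18 mm thick; own x points along the spade to the blade tip, own z is up as it lies. The blade, flat steel 6 mm thick, 14 mm wide and 22 mm at the tip, is flush with the handle's underside and points roughly away from the robot. This point is 9 mm above the underside, 40 mm from the handle's end, 135 mm from the blade's tip
- spade_tip (a point): middle of the end of the spade's blade, 3 mm above its underside; own x points out of the tip along the spade
- crock_floor (a point): centre of the inner floor of the open white stoneware crock (loose, about 0.7 kg, 118 mm high, 70 mm across, wall 5 mm, inside about 58 mm across and 112 mm deep); this point is 6 mm above the counter. It stands to the left or right of the slab
- crock_rim (a point): centre of the crock's mouth, 118 mm above the counter; z up along its axis
- gauge_base (a point): underside centre, midway between the two legs, of the bridge height gauge (loose, about 0.48 kg): two steel legs, each 36 mm (own x) by 14 mm (own y) and 72 mm high, with 64 mm clear between them along own y (92 mm overall); a beam across at 72 to 86 mm height; on it an aluminium grip block; z up. Stands on the counter to the left or right of the slab, on the other side from the crock. It straddles a bar with own x along the bar, either way round
- gauge_grip (a point): centre of the gauge's grip block, 113 mm above the gauge's underside; block 36 mm (own x) by 26 mm (own y), from 86 to 140 mm height, meant to be pinched across own y; a small round dial sticks out 10 mm on its -x face; the stem of the foot comes out of its top, 44 mm when the foot stands on the highest bar
- gauge_foot (a joint): height in m of the gauge's sprung sliding foot above the underside of its legs: 0 fully down, flush with the legs; up to 0.058. A light spring (15 N/m, 0.3 N at 0, about 1 N at 0.044) and its own 30 g push it down. With the legs standing on the slab it reads the height of what lies under the foot
- foot_face (a point): centre of the underside of the gauge's round sliding foot, 20 mm across, midway between the legs
- oil: green glass bottle, 58 mm across, 190 mm high; bystander; origin at centre of underside
- jar: amber jar with brass-coloured lid, 64 mm across, 85 mm high; bystander; origin at centre of underside
- ramekin: small white bowl, 72 mm across, 38 mm high; bystander; origin at centre of underside
- tin: low steel tin, 68 mm across, 42 mm high; bystander; origin at centre of underside
- weight: brass scale weight, 44 mm across, 50 mm high; bystander; origin at centre of underside
- giftbox: burgundy carton 60 by 110 by 50 mm high; bystander; origin at centre of underside

How it is judged:
By the outcome, as a careful person would: the job done as asked, in the order asked, and still so for the second after the job is handed in, with the robot touching nothing.
It also fails if it takes over 72 s, if anything falls off the work surface, if the arm or the gripper's body presses on something with over 40 N, if the wrist force passes 120 N, or if a joint passes its speed limit or range.

## Working session

There is one attempt and no reset: what is moved stays moved. The work goes in short steps, Python scripts to look and compute and a shell command to move; the robot and the scene stay as the last step left them, time stands still between calls to the robot, and variables do not carry over. Pictures are saved under pics/ and viewed, at most 10 in all, crops included, and the job is handed in when it is done.

```bash
mkdir -p pics; python3 - <<'E'
from station import robot, imaging, nets
import cv2, numpy as np
o=robot.observe(); print({k:np.round(o[k],3).tolist() for k in ['clock','ee_pos','eef_rot','wrist_force','opening']})
for c in ['scene','top']:
    d=imaging.get_image(c); cv2.imwrite(f'pics/{c}0.png',d['img'][:,:,::-1]); print(c,np.round(d['origin'],3),np.round(d['orientation'],3))
    for n in ['slab_top','bar_tall_centre','bar_middle_centre','bar_low_centre','spade_grip','spade_tip','crock_floor','crock_rim','gauge_base','gauge_grip','foot_face','oil','jar','ramekin','tin','weight','giftbox']:
        r=nets.tip_of(c,n); print(n,[(round(x['p'],2),np.round(x['point'],3).tolist()) for x in r[:2]])
E
```

```text
{'clock': 0.0, 'ee_pos': [0.271, -0.562, 0.23], 'eef_rot': [0.975, 0.223, -0.0, -0.001], 'wrist_force': [0.375, 0.072, -0.142], 'opening': 0.085}
scene [0.972 0.6   0.732] [ 0.243  0.878 -0.397 -0.11 ]
slab_top [(0.59, [0.595, 0.036, 0.011]), (0.19, [0.488, -0.32, 0.003])]
bar_tall_centre [(0.91, [0.6, -0.047, 0.033])]
bar_middle_centre [(0.67, [0.592, 0.123, 0.026]), (0.61, [0.696, 0.311, -0.0])]
bar_low_centre [(0.62, [0.596, 0.039, 0.026])]
spade_grip [(0.55, [0.557, -0.054, 0.065]), (0.16, [0.793, 0.089, 0.001])]
spade_tip [(0.68, [0.434, 0.33, 0.112]), (0.55, [0.691, -0.031, 0.058])]
crock_floor [(0.6, [0.487, -0.32, 0.008])]
crock_rim [(0.92, [0.489, -0.322, 0.118]), (0.49, [0.601, -0.046, 0.035])]
gauge_base [(0.94, [0.432, 0.326, -0.003]), (0.73, [0.655, -0.257, -0.0])]
gauge_grip [(0.89, [0.435, 0.33, 0.11])]
foot_face [(0.53, [0.431, 0.323, 0.002])]
oil [(0.75, [0.699, 0.308, -0.002]), (0.19, [0.604, -0.048, 0.034])]
jar [(0.72, [0.654, -0.256, -0.002]), (0.22, [0.434, 0.325, -0.001])]
ramekin [(0.74, [0.37, -0.131, -0.003])]
tin [(0.65, [0.385, 0.156, 0.001])]
weight [(0.9
[... 266 characters left out ...]
bar_low_centre [(0.68, [0.8, -0.074, -0.005]), (0.64, [0.597, 0.037, 0.027])]
spade_grip [(0.93, [0.556, -0.058, 0.066])]
spade_tip [(0.93, [0.688, -0.031, 0.055])]
crock_floor [(0.71, [0.482, -0.322, 0.007])]
crock_rim [(0.74, [0.484, -0.32, 0.119])]
gauge_base [(0.88, [0.433, 0.328, -0.0]), (0.73, [0.603, -0.049, 0.035])]
gauge_grip [(0.71, [0.432, 0.328, 0.115])]
foot_face []
oil [(0.66, [0.699, 0.313, 0.001])]
jar [(0.76, [0.659, -0.259, -0.001]), (0.21, [0.484, -0.322, 0.006])]
ramekin [(0.84, [0.37, -0.127, -0.001])]
tin [(0.87, [0.384, 0.152, -0.002]), (0.68, [0.599, 0.04, 0.026])]
weight [(0.79, [0.799, 0.089, 0.0])]
giftbox [(0.92, [0.8, -0.076, -0.004]), (0.2, [0.43, 0.33, 0.002])]
```

View pics/top0.png

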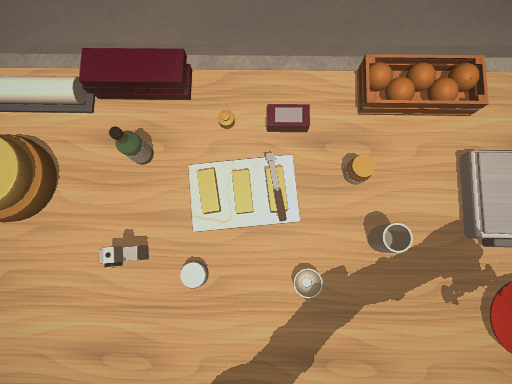

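View pics/scene0.png

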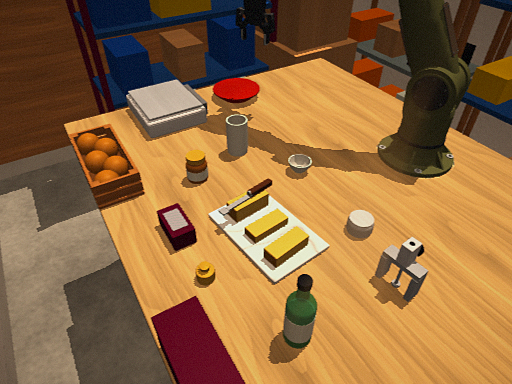

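The top view shows the spade at about (270,155) to (282,218) on the rightmost bar. The crock is at (397,237) and the gauge at (123,255). The scene view agrees, and its dial faces the robot. The net points match the picture in height and size.

The tool can't tilt. I'll pinch the handle near its end so the blade can swing down in the grip.

```bash
cat > h.py <<'E'
from station import robot, imaging, nets
import cv2, numpy as np
from scipy.spatial.transform import Rotation as Ro
def st():
    o=robot.observe(); R=Ro.from_quat(o['eef_rot']).as_matrix(); p=np.array(o['ee_pos'])
    yaw=np.degrees(np.arctan2(R[1,0],R[0,0]))
    print('t %.2f'%o['clock'],'p',p.round(4),'yaw %.2f'%yaw,'tilt %.2f'%np.degrees(np.arccos(-R[2,2])),'F',np.round(o['wrist_force'],2),'open %.4f'%o['opening'],'ff',np.round(o['finger_force'],2))
    return o,p,R,yaw
def go(x,y,z,yawt=None):
    o,p,R,yaw=st(); s=R.T@(np.array([x,y,z])-p)
    print('shift',s.round(4),'spin',None if yawt is None else round(((yaw-yawt+180)%360)-180,2))
def cam(c,save=None):
    o=robot.observe(); d=imaging.get_image(c)
    if c=='wrist':
        T=np.eye(4);T[:3,:3]=Ro.from_quat(o['eef_rot']).as_matrix();T[:3,3]=o['ee_pos'];T=T@np.array(d['mount'])
    else:
        T=np.eye(4);T[:3,:3]=Ro.from_quat(d['orientation']).as_matrix();T[:3,3]=d['origin']
    if save: cv2.imwrite('pics/'+save,d['img'][:,:,::-1])
    K=np.array(d['intrinsics']);v,u=np.indices(d['depth'].shape);Z=d['depth']
    P=np.stack([(u-K[0,2])/K[0,0]*Z,(v-K[1,2])/K[1,1]*Z,Z],-1)@T[:3,:3].T+T[:3,3]
    P[Z<=0]=np.nan
    return d,P,T,K
def tip(c,*names):
    for n in names: print(c,n,[(round(x['p'],2),np.round(x['point'],4).tolist()) for x in nets.tip_of(c,n)[:2]])
def rect(c,P,name,zlo,zhi):
    r=nets.trace(c,name)
    if not r: print(name,'none');return
    m=r[0]['region']&(P[...,2]>zlo)&(P[...,2]<zhi); q=P[m]
    (cx,cy),(w,h),a=cv2.minAreaRect((q[:,:2]*1000).astype(np.float32)) if len(q)>5 else ((0,0),(0,0),0)
    if w<h: w,h,a=h,w,a+90
    a=(a+90)%180-90
    print(c,name,'p%.2f'%r[0]['p'],'n',len(q),'ctr',round(cx,1),round(cy,1),'size',round(w,1),round(h,1),'long-axis yaw %.1f'%a,'zmed',np.round(np.median(q[:,2]),4) if len(q) else None)
E
python3 - <<'E'
from h import *
go(0.529,-0.061,0.231,10.6)
d,P,T,K=cam('top')
rect('top',P,'spade_grip',.066,.085); rect('top',P,'spade_grip',.05,.085);rect('top',P,'bar_tall_centre',.05,.062);rect('top',P,'bar_low_centre',.03,.042);rect('top',P,'gauge_grip',.13,.15);rect('top',P,'gauge_grip',.078,.15);rect('top',P,'crock_rim',.11,.125);rect('top',P,'slab_top',.008,.016)
E
```

```text
t 1.80 p [ 0.2717 -0.5628  0.2313] yaw 25.77 tilt 0.00 F [-0.32 -0.35  0.48] open 0.0854 ff 0.0
shift [ 4.499e-01 -3.401e-01  3.000e-04] spin 15.17
top spade_grip p0.83 n 245 ctr 579.7 -52.2 size 119.2 18.1 long-axis yaw 11.5 zmed 0.0736
top spade_grip p0.83 n 485 ctr 606.7 -47.1 size 174.2 21.5 long-axis yaw 11.6 zmed 0.068
top bar_tall_centre p0.65 n 465 ctr 602.4 -48.0 size 111.0 43.9 long-axis yaw 8.0 zmed 0.0559
top bar_low_centre p0.97 n 735 ctr 597.9 38.7 size 111.5 44.0 long-axis yaw 7.7 zmed 0.0367
top gauge_grip p0.69 n 223 ctr 428.0 325.9 size 43.1 26.8 long-axis yaw 6.9 zmed 0.1392
top gauge_grip p0.69 n 642 ctr 426.7 325.2 size 92.1 45.8 long-axis yaw -83.1 zmed 0.1136
top crock_rim p0.86 n 260 ctr 484.2 -319.0 size 67.3 65.1 long-axis yaw -88.3 zmed 0.1174
top slab_top p0.69 n 4560 ctr 597.9 37.7 size 279.8 180.0 long-axis yaw -83.2 zmed 0.0119
```

```bash
python3 -m crank '[[-1,0.45,-0.34,0,15.2],[-1,0.45,-0.34,0,15.2],[-1,0.45,-0.34,0,15.2],[-1,0.45,-0.34,0,15.2],[-1,0.45,-0.34,0,15.2],[-1,0.45,-0.34,0,15.2],[-1,0.45,-0.34,0,15.2],[-1,0.45,-0.34,0,15.2],[-1,0.45,-0.34,0,15.2],[-1,0.45,-0.34,0,15.2],[-0.5,0.45,-0.34,0,15.2],[-0.5,0.45,-0.34,0,15.2]]' 20
python3 -m crank '[[-0.2,0,0,0,0],[-0.2,0,0,0,0]]'
python3 -c "
from h import *
go(0.533,-0.0623,0.053,11.6)
d,P,T,K=cam('wrist','w1.png'); rect('wrist',P,'spade_grip',.05,.085);rect('wrist',P,'bar_tall_centre',.05,.062);tip('wrist','spade_grip','spade_tip')"
```

```text
clock: 3.25
ee_pos: [0.5005, -0.1161, 0.2316]
eef_rot: [0.996, 0.092, 0.0, 0.0]
wrist_force: [-0.1, 0.2, -0.6]
opening: 0.0651
finger_force: 0.0
clock: 3.42
ee_pos: [0.501, -0.1148, 0.2314]
eef_rot: [0.995, 0.095, 0.0, -0.0]
wrist_force: [0.4, -1.1, -0.8]
opening: 0.051
finger_force: 0.0
t 3.42 p [ 0.501  -0.1148  0.2314] yaw 10.93 tilt 0.07 F [ 0.38 -1.14 -0.8 ] open 0.0510 ff 0.0
shift [ 0.0412 -0.0454  0.1785] spin -0.67
wrist spade_grip p0.80 n 2710 ctr 587.5 -51.1 size 137.8 18.2 long-axis yaw 11.5 zmed 0.073
wrist bar_tall_centre p0.80 n 3379 ctr 601.3 -48.5 size 111.1 44.3 long-axis yaw 7.9 zmed 0.0566
wrist spade_grip [(0.95, [0.5636, -0.0587, 0.0656])]
wrist spade_tip []
```

```bash
python3 -m crank '[[-0.2,0.041,-0.045,0.04,-0.7],[-0.2,0.041,-0.045,0.08,-0.7],[-0.2,0.041,-0.045,0.11,-0.7],[-0.2,0.041,-0.045,0.13,-0.7],[-0.2,0.041,-0.045,0.13,-0.7]]'
python3 -c "
from h import *
go(0.533,-0.0623,0.053,11.6)"
```

```text
clock: 4.08
ee_pos: [0.5285, -0.0665, 0.0963]
eef_rot: [0.995, 0.098, -0.004, -0.001]
wrist_force: [-0.6, -0.1, -0.1]
opening: 0.0513
finger_force: 0.0
t 4.08 p [ 0.5285 -0.0665  0.0963] yaw 11.24 tilt 0.53 F [-0.59 -0.06 -0.14] open 0.0513 ff 0.0
shift [ 0.0056 -0.0032  0.0432] spin -0.36
```

```bash
python3 -m crank '[[-0.2,0,0,0.03,0],[-0.2,0,0,0.047,0],[-0.2,0,0,0.047,0],[-0.2,0,0,0.047,0]]'
python3 -c "
from h import *
go(0.533,-0.0623,0.053,11.6)"
```

```text
clock: 4.42
ee_pos: [0.532, -0.0674, 0.0553]
eef_rot: [0.995, 0.097, -0.0, 0.0]
wrist_force: [0.0, 0.7, 0.7]
opening: 0.0511
finger_force: 0.0
t 4.42 p [ 0.532  -0.0674  0.0553] yaw 11.17 tilt 0.03 F [0.02 0.67 0.67] open 0.0511 ff 0.0
shift [ 0.0019 -0.0048  0.0023] spin -0.43
```

```bash
python3 -m crank '[[-0.2,0.001,-0.005,0.002,-0.4],[-0.2,0.001,-0.005,0.002,-0.4],[0.2,0.001,-0.005,0.002,-0.4],[0.6,0.001,-0.005,0.002,-0.4],[1,0.001,-0.005,0.002,-0.4],[1,0.001,-0.005,0.002,-0.4],[1,0.001,-0.005,0.002,-0.4],[1,0.001,-0.005,0.002,-0.4]]' 20
python3 -c "
from h import *
st()"
```

```text
clock: 5.08
ee_pos: [0.5323, -0.0612, 0.053]
eef_rot: [0.995, 0.102, 0.0, 0.0]
wrist_force: [-1.1, -0.7, 6.0]
opening: 0.0171
finger_force: 25.2
t 5.08 p [ 0.5323 -0.0612  0.053 ] yaw 11.66 tilt 0.06 F [-1.06 -0.69  5.97] open 0.0171 ff 25.19
```

```bash
python3 -m crank '[[1,0,0,-0.005,0],[1,0,0,-0.015,0],[1,0,0,-0.03,0],[1,0,0,-0.06,0],[1,0,0,-0.1,0],[1,0,0,-0.14,0],[1,0,0,-0.18,0],[1,0,0,-0.22,0],[1,0,0,-0.24,0],[1,0,0,-0.24,0],[1,0,0,-0.24,0]]'
python3 -c "
from h import *
go(0.47,-0.22,0.295,11.6)
d,P,T,K=cam('scene','s1.png');rect('scene',P,'spade_grip',.1,.5);tip('scene','spade_grip','spade_tip','bar_tall_centre');tip('wrist','spade_grip','spade_tip');tip('top','spade_grip','spade_tip','bar_tall_centre')"
```

```text
clock: 6.0
ee_pos: [0.5321, -0.0611, 0.2939]
eef_rot: [0.995, 0.102, 0.001, 0.0]
wrist_force: [0.1, -0.1, -1.6]
opening: 0.017
finger_force: 24.3
t 6.00 p [ 0.5321 -0.0611  0.2939] yaw 11.67 tilt 0.16 F [ 0.06 -0.1  -1.56] open 0.0170 ff 24.29
shift [-0.093   0.1431 -0.0012] spin 0.07
scene spade_grip p0.77 n 447 ctr 615.3 -40.8 size 157.1 24.4 long-axis yaw 10.2 zmed 0.3032
scene spade_grip [(0.76, [0.5576, -0.0516, 0.31])]
scene spade_tip [(0.74, [0.6918, -0.0298, 0.2976])]
scene bar_tall_centre [(0.97, [0.6011, -0.0451, 0.0343])]
wrist spade_grip [(0.95, [0.5636, -0.0587, 0.0656])]
wrist spade_tip []
top spade_grip [(0.65, [0.5565, -0.0587, 0.0664])]
top spade_tip [(0.74, [0.6889, -0.0283, 0.0581])]
top bar_tall_centre [(0.83, [0.6036, -0.0462, 0.0343]), (0.44, [0.4328, 0.3287, 0.1136])]
```

View pics/s1.png

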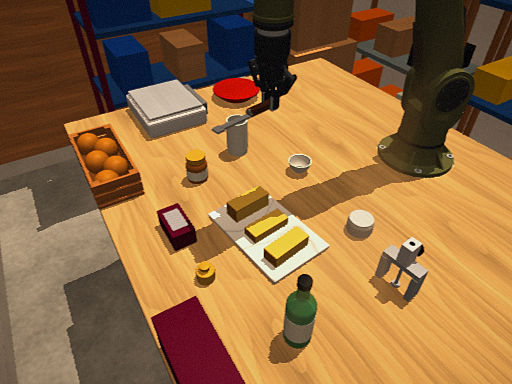

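The spade is held nearly level, at about (215,130) to (275,105), and the bars have not moved. I'll bring it over free counter and relax the grip bit by bit so it swings.

```bash
python3 -m crank '[[1,-0.025,0.03,0,0],[1,-0.05,0.06,0,0],[1,-0.075,0.09,0,0],[1,-0.1,0.12,0.02,0],[1,-0.112,0.139,0.05,0],[1,-0.112,0.139,0.08,0],[1,-0.112,0.139,0.11,0],[1,-0.112,0.139,0.125,0],[1,-0.112,0.139,0.125,0],[0.65,-0.112,0.139,0.125,0],[0.62,-0.112,0.139,0.125,0],[0.62,-0.112,0.139,0.125,0]]'
python3 -m crank '[[0.6,0,0,0,0],[0.6,0,0,0,0]]'
python3 -m crank '[[0.585,0,0,0,0],[0.585,0,0,0,0]]'
python3 -c "
from h import *
st();d,P,T,K=cam('scene');rect('scene',P,'spade_grip',.01,.5);tip('scene','spade_grip','spade_tip')"
```

```text
clock: 7.5
ee_pos: [0.4515, -0.2201, 0.1687]
eef_rot: [0.995, 0.102, 0.001, 0.001]
wrist_force: [0.4, -0.4, -1.5]
opening: 0.0177
finger_force: 24.3
clock: 7.67
ee_pos: [0.4509, -0.22, 0.1682]
eef_rot: [0.995, 0.102, 0.001, 0.001]
wrist_force: [-0.3, 0.3, -1.7]
opening: 0.0177
finger_force: 24.3
clock: 7.83
ee_pos: [0.4505, -0.2199, 0.1677]
eef_rot: [0.995, 0.102, 0.0, 0.0]
wrist_force: [-0.3, -0.6, -0.5]
opening: 0.0179
finger_force: 11.3
t 7.83 p [ 0.4505 -0.2199  0.1677] yaw 11.67 tilt 0.04 F [-0.31 -0.59 -0.51] open 0.0179 ff 11.3
scene spade_grip p0.79 n 300 ctr 524.0 -218.3 size 171.4 113.5 long-axis yaw 53.6 zmed 0.177
scene spade_grip [(0.84, [0.4747, -0.2116, 0.181])]
scene spade_tip [(0.54, [0.6097, -0.1865, 0.1721]), (0.48, [0.4892, -0.3186, 0.1196])]
```

Grip force now follows the closure value, so I'll keep relaxing in small steps.

```bash
python3 -m crank '[[0.58,0,0,0,0],[0.58,0,0,0,0]]' | egrep 'open|fing'
python3 -m crank '[[0.577,0,0,0,0],[0.577,0,0,0,0]]'| egrep 'open|fing'
python3 -m crank '[[0.574,0,0,0,0],[0.574,0,0,0,0]]'| egrep 'open|fing'
python3 -c "
from h import *
st();d,P,T,K=cam('scene');tip('scene','spade_grip','spade_tip')"
```

```text
opening: 0.0177
finger_force: 2.5
opening: 0.0183
finger_force: 0.0
opening: 0.0182
finger_force: 0.0
t 8.53 p [ 0.4504 -0.2199  0.1673] yaw 11.67 tilt 0.00 F [-0.46  0.53  0.27] open 0.0182 ff 0.0
scene spade_grip [(0.62, [0.4274, 0.3277, 0.0003]), (0.52, [0.3959, -0.2247, 0.01])]
scene spade_tip [(0.62, [0.5327, -0.2004, 0.0025]), (0.61, [0.3836, 0.1549, 0.0059])]
```

```bash
python3 -m crank '[[0.2,0,0,-0.03,0],[-0.2,0,0,-0.06,0],[-0.2,0,0,-0.06,0]]' >/dev/null
python3 -c "
from h import *
d,P,T,K=cam('top','t2.png');tip('top','spade_grip','spade_tip','crock_rim','ramekin');rect('top',P,'spade_grip',.003,.03);rect('top',P,'crock_rim',.11,.125)
d,P,T,K=cam('scene');tip('scene','spade_grip','spade_tip');st()
d,P,T,K=cam('wrist');tip('wrist','spade_grip','spade_tip');rect('wrist',P,'spade_grip',.003,.03)"
```

```text
top spade_grip [(0.96, [0.3936, -0.2335, 0.0127]), (0.3, [0.596, 0.037, 0.0106])]
top spade_tip [(0.55, [0.8005, 0.0855, 0.0009])]
top crock_rim [(0.71, [0.4835, -0.3194, 0.1193])]
top ramekin [(0.83, [0.3711, -0.1287, 0.0016]), (0.7, [0.5962, 0.037, 0.0136])]
top spade_grip p0.72 n 458 ctr 445.7 -219.6 size 174.5 21.4 long-axis yaw 11.2 zmed 0.0089
top crock_rim p0.55 n 39 ctr 511.6 -306.8 size 35.4 7.4 long-axis yaw -69.2 zmed 0.1173
scene spade_grip [(0.63, [0.3986, -0.2251, 0.0099]), (0.37, [0.7942, -0.0807, 0.0039])]
scene spade_tip [(0.74, [0.3832, 0.154, 0.0032]), (0.62, [0.5326, -0.2025, 0.0009])]
t 9.43 p [ 0.4502 -0.2198  0.2267] yaw 11.68 tilt 0.06 F [-0.12 -0.11  0.15] open 0.0511 ff 0.0
wrist spade_grip [(0.67, [0.4007, -0.2306, 0.0095])]
wrist spade_tip [(0.63, [0.53, -0.2048, -0.0026])]
wrist spade_grip p0.74 n 279 ctr 629.0 -259.0 size 47.3 11.0 long-axis yaw -87.8 zmed 0.0193
```

View pics/t2.png

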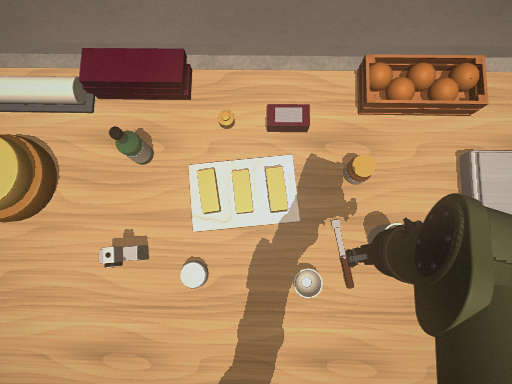

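The spade lies flat at (335,220) to (350,287) on free counter, and nothing else has moved. I'll regrip near the handle end.

```bash
python3 -m crank '[[-0.2,-0.04,-0.002,0,0.5],[-0.2,-0.08,-0.002,0.03,0.5],[-0.2,-0.08,-0.002,0.07,0.5],[-0.2,-0.08,-0.002,0.11,0.5],[-0.2,-0.08,-0.002,0.15,0.5],[-0.2,-0.08,-0.002,0.18,0.5],[-0.2,-0.08,-0.002,0.19,0.5],[-0.2,-0.08,-0.002,0.19,0.5],[-0.2,-0.08,-0.002,0.19,0.5]]' >/dev/null
python3 -c "
from h import *
go(0.3716,-0.2342,0.005,11.2)"
```

```text
t 10.38 p [ 0.3716 -0.2339  0.037 ] yaw 11.19 tilt 0.08 F [0.82 0.02 0.58] open 0.0509 ff 0.0
shift [-0.      0.0003  0.032 ] spin -0.01
```

```bash
python3 -m crank '[[-0.2,0,0,0.031,0],[-0.2,0,0,0.031,0],[0.2,0,0,0.031,0],[0.8,0,0,0.031,0],[0.8,0,0,0.031,0],[0.8,0,0,0.031,0],[0.8,0,0,0.031,0],[0.8,0,0,0.011,0],[0.8,0,0,-0.02,0],[0.8,0,0,-0.06,0],[0.8,0,0,-0.1,0],[0.8,0,0,-0.12,0]]' 20
python3 -m crank '[[0.59,0,0,0,0],[0.585,0,0,0,0],[0.58,0,0,0,0],[0.58,0,0,0,0]]'
python3 -c "
from h import *
st();d,P,T,K=cam('scene');tip('scene','spade_grip','spade_tip')"
```

```text
clock: 11.38
ee_pos: [0.3727, -0.2345, 0.1624]
eef_rot: [0.995, 0.097, 0.002, 0.002]
wrist_force: [1.2, -0.7, -1.1]
opening: 0.0174
finger_force: 22.3
clock: 11.72
ee_pos: [0.371, -0.2337, 0.1565]
eef_rot: [0.995, 0.097, -0.001, -0.001]
wrist_force: [0.6, -0.0, -1.6]
opening: 0.0181
finger_force: 1.7
t 11.72 p [ 0.371  -0.2337  0.1565] yaw 11.17 tilt 0.10 F [ 0.57 -0.02 -1.57] open 0.0181 ff 1.72
scene spade_grip [(0.59, [0.3872, -0.2254, 0.1383]), (0.34, [0.3686, -0.1283, -0.0033])]
scene spade_tip [(0.78, [0.4881, -0.2108, 0.0497])]
```

It is swinging and is already about 42° down. I'll hold this grip and let it settle.

```bash
python3 -m crank '[[0.58,0,0,0,0],[0.58,0,0,0,0],[0.58,0,0,0,0]]'|egrep 'open|fing'
python3 -c "
from h import *
st();d,P,T,K=cam('scene');tip('scene','spade_grip','spade_tip');rect('scene',P,'spade_grip',0.005,.3)"
```

```text
opening: 0.0178
finger_force: 1.6
t 12.12 p [ 0.3716 -0.2339  0.1569] yaw 11.18 tilt 0.05 F [ 0.09 -0.28 -0.09] open 0.0178 ff 1.55
scene spade_grip [(0.61, [0.3692, -0.2308, 0.1332])]
scene spade_tip [(0.68, [0.4132, -0.229, 0.0008]), (0.59, [0.4878, -0.3192, 0.0048])]
scene spade_grip p0.83 n 200 ctr 389.9 -228.7 size 45.3 21.7 long-axis yaw 13.8 zmed 0.1004
```

```bash
python3 -m crank '[[0.65,0,0,0,0],[0.65,0,0,0,0],[0.65,0,0,-0.015,0],[0.65,0,0,-0.03,0],[0.65,0,0,-0.03,0],[0.6,0,0,-0.03,0],[0.585,0,0,-0.03,0],[0.58,0,0,-0.03,0],[0.58,0,0,-0.03,0],[0.58,0,0,-0.03,0]]'|egrep 'open|fing'
python3 -c "
from h import *
st();d,P,T,K=cam('scene','s3.png');tip('scene','spade_grip','spade_tip');rect('scene',P,'spade_grip',0.005,.3)"
```

```text
opening: 0.0178
finger_force: 1.6
t 13.15 p [ 0.3714 -0.2339  0.1868] yaw 11.17 tilt 0.06 F [-0.52  0.35 -0.98] open 0.0178 ff 1.56
scene spade_grip [(0.63, [0.4333, 0.325, 0.0023]), (0.52, [0.3662, -0.2304, 0.1593])]
scene spade_tip [(0.64, [0.394, -0.2289, 0.0261]), (0.3, [0.7911, 0.0886, -0.0022])]
scene spade_grip p0.63 n 233 ctr 378.0 -229.5 size 33.8 18.6 long-axis yaw 9.7 zmed 0.1243
```

```bash
python3 -m crank '[[0.7,0,0,0,0],[0.7,0,0,0,0],[0.7,0,0,-0.03,0],[0.7,0,0,-0.06,0],[0.7,0,0,-0.09,0],[0.7,0,0,-0.12,0],[0.7,0,0,-0.13,0],[0.7,0,0,-0.13,0]]'|egrep 'open|fing'
python3 -c "
from h import *
go(0.4735,-0.3215,0.317,11.2);d,P,T,K=cam('scene','s4.png');tip('scene','spade_grip','spade_tip','crock_rim');cv2.imwrite('pics/s4c.png',cv2.resize(d['img'][20:220,180:400,::-1],None,fx=3,fy=2.9))"
```

```text
opening: 0.0172
finger_force: 22.4
t 14.02 p [ 0.3729 -0.2347  0.32  ] yaw 11.16 tilt 0.32 F [ 0.07  0.48 -0.06] open 0.0172 ff 22.37
shift [0.0819 0.1047 0.0037] spin -0.04
scene spade_grip [(0.82, [0.3636, -0.2299, 0.2925])]
scene spade_tip [(0.77, [0.3854, -0.2314, 0.1569])]
scene crock_rim [(0.79, [0.4859, -0.3232, 0.1144])]
```

View pics/s4c.png

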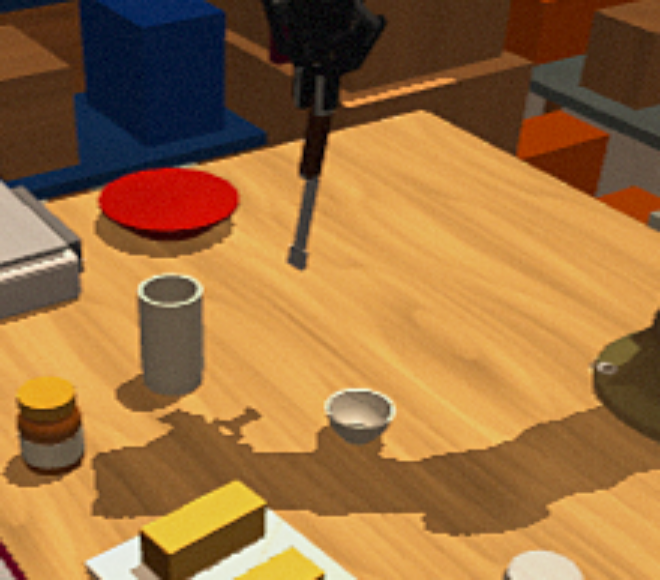

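It hangs blade down, with the tip at (297,262) in the crop, about 8° off vertical. Now to carry it over the crock.

```bash
python3 -m crank '[[0.7,0.02,0.03,0,0],[0.7,0.045,0.055,0,0],[0.7,0.065,0.08,0,0],[0.7,0.083,0.105,0,0],[0.7,0.083,0.105,0,0],[0.7,0.083,0.105,0,0],[0.7,0.083,0.105,0,0]]'|egrep 'open|fing'
python3 -c "
from h import *
go(0.4735,-0.3215,0.317,11.2);d,P,T,K=cam('scene');tip('scene','spade_grip','spade_tip','crock_rim')
d,P,T,K=cam('wrist');tip('wrist','spade_tip','crock_rim')
rect('scene',P,'spade_tip',0.05,.5)"
```

```text
opening: 0.0167
finger_force: 22.4
t 14.80 p [ 0.4728 -0.3203  0.3157] yaw 11.19 tilt 0.19 F [-0.7  -0.31 -0.08] open 0.0167 ff 22.37
shift [ 0.0005  0.0013 -0.0013] spin -0.01
scene spade_grip [(0.65, [0.4682, -0.3184, 0.2918]), (0.54, [0.6976, 0.3116, -0.002])]
scene spade_tip [(0.68, [0.4858, -0.3126, 0.1508]), (0.56, [0.6555, -0.256, -0.0005])]
scene crock_rim [(0.78, [0.486, -0.323, 0.1195])]
wrist spade_tip [(0.75, [0.4847, -0.3194, 0.1529]), (0.2, [0.4726, -0.322, 0.2875])]
wrist crock_rim [(0.94, [0.4821, -0.3194, 0.1203])]
scene spade_tip p0.71 n 1770 ctr 480.5 -335.0 size 26.7 12.9 long-axis yaw 16.9 zmed 0.3841
```

```bash
python3 -m crank '[[0.7,0.005,0.001,0.02,0],[0.7,0.005,0.001,0.04,0],[0.7,0.005,0.001,0.06,0],[0.7,0.005,0.001,0.08,0],[0.7,0.005,0.001,0.1,0],[0.7,0.005,0.001,0.115,0],[0.7,0.005,0.001,0.125,0],[0.7,0.005,0.001,0.133,0],[0.7,0.005,0.001,0.137,0],[0.7,0.005,0.001,0.137,0]]'
python3 -c "
from h import *
st();d,P,T,K=cam('scene');tip('scene','spade_grip','crock_rim','spade_tip')"
```

```text
clock: 16.03
ee_pos: [0.4784, -0.321, 0.1799]
eef_rot: [0.995, 0.097, -0.0, -0.0]
wrist_force: [0.3, 0.9, -1.3]
opening: 0.0172
finger_force: 22.4
t 16.03 p [ 0.4784 -0.321   0.1799] yaw 11.17 tilt 0.04 F [ 0.32  0.87 -1.32] open 0.0172 ff 22.37
scene spade_grip [(0.58, [0.7943, -0.08, 0.0017]), (0.46, [0.4708, -0.3193, 0.153])]
scene crock_rim [(0.92, [0.4862, -0.3204, 0.1159]), (0.56, [0.6562, -0.2549, 0.002])]
scene spade_tip []
```

```bash
python3 -m crank '[[0.7,0,0,0.004,0],[0.7,0,0,0.008,0],[0.6,0,0,0.008,0],[0.585,0,0,0.008,0],[0.575,0,0,0.008,0],[0.56,0,0,0.008,0],[0.5,0,0,0.008,0],[0.3,0,0,0.008,0],[0.3,0,0,0.008,0],[0.3,0,0,-0.02,0],[0.3,0,0,-0.06,0],[0.3,0,0,-0.1,0]]'
python3 -c "
from h import *
go(0.428,0.326,0.33,6.9);d,P,T,K=cam('scene','s5.png');tip('scene','spade_grip','crock_rim','crock_floor','spade_tip')
cv2.imwrite('pics/s5c.png',cv2.resize(d['img'][60:210,160:360,::-1],None,fx=3,fy=3))"
```

```text
clock: 17.23
ee_pos: [0.4778, -0.3206, 0.2808]
eef_rot: [0.995, 0.097, -0.001, -0.001]
wrist_force: [1.7, -2.1, 0.2]
opening: 0.0296
finger_force: 0.0
t 17.23 p [ 0.4778 -0.3206  0.2808] yaw 11.18 tilt 0.16 F [ 1.67 -2.05  0.17] open 0.0296 ff 0.0
shift [ 0.0764 -0.6441 -0.048 ] spin 4.28
scene spade_grip [(0.73, [0.4595, -0.3182, 0.1373]), (0.43, [0.7955, 0.0888, -0.0008])]
scene crock_rim [(0.74, [0.4864, -0.3214, 0.1192])]
scene crock_floor [(0.66, [0.4834, -0.3196, 0.002]), (0.53, [0.4314, 0.3222, 0.0044])]
scene spade_tip []
```

View pics/s5c.png

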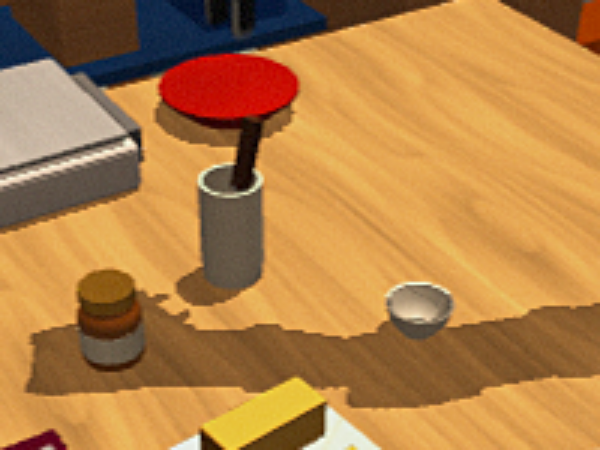

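The spade stands in the crock with its handle leaning slightly at (250,150) in the crop. The crock is upright at its old place. Next I go to the gauge.

```bash
python3 -m crank '[[0.3,0.005,-0.04,-0.05,4.3],[0,0.076,-0.644,-0.05,4.3],[-0.4,0.076,-0.644,-0.05,4.3],[-0.4,0.076,-0.644,-0.05,4.3],[-0.4,0.076,-0.644,-0.05,4.3],[-0.4,0.076,-0.644,-0.05,4.3],[-0.4,0.076,-0.644,-0.05,4.3],[-0.4,0.076,-0.644,-0.05,4.3],[-0.4,0.076,-0.644,-0.05,4.3],[-0.4,0.076,-0.644,-0.05,4.3],[-0.4,0.076,-0.644,-0.05,4.3],[-0.4,0.076,-0.644,-0.05,4.3]]' | egrep ee_pos
python3 -c "
from h import *
go(0.43,0.326,0.33,6.9)"
```

```text
ee_pos: [0.4399, 0.1633, 0.3244]
t 18.48 p [0.4399 0.1633 0.3244] yaw 6.86 tilt 0.14 F [ 1.28  0.05 -0.1 ] open 0.0596 ff 0.0
shift [ 0.0096 -0.1628 -0.0057] spin -0.04
```

```bash
python3 -m crank '[[-0.4,0,-0.15,-0.01,0],[-0.4,0,-0.15,-0.01,0],[-0.4,0,-0.15,-0.01,0],[-0.4,0,-0.15,-0.01,0],[-0.4,0,-0.15,-0.01,0],[-0.4,0,-0.15,-0.01,0],[-0.4,0,-0.15,-0.01,0]]' | egrep ee_pos
python3 -c "
from h import *
d,P,T,K=cam('wrist','w6.png');tip('wrist','gauge_grip','gauge_base')
for n in ['gauge_grip','gauge_foot']:
  rect('wrist',P,n,.133,.148); rect('wrist',P,n,.08,.092);rect('wrist',P,n,.08,.148)
d,P,T,K=cam('top');rect('top',P,'bar_tall_centre',.05,.062);rect('top',P,'slab_top',.008,.016);rect('top',P,'bar_middle_centre',.03,.062);rect('top',P,'bar_low_centre',.02,.062)
d,P,T,K=cam('scene');rect('scene',P,'bar_tall_centre',.05,.062)
go(0.4325,0.3265,0.33,6.9)"
```

```text
ee_pos: [0.4231, 0.3096, 0.3342]
wrist gauge_grip [(0.84, [0.4302, 0.3222, 0.1137])]
wrist gauge_base [(0.63, [0.4337, 0.3284, -0.0021])]
wrist gauge_grip p0.68 n 713 ctr 430.8 326.8 size 35.8 25.1 long-axis yaw 6.6 zmed 0.1405
wrist gauge_grip p0.68 n 1140 ctr 431.8 326.2 size 91.3 32.4 long-axis yaw -83.3 zmed 0.0867
wrist gauge_grip p0.68 n 2158 ctr 426.3 325.6 size 91.3 45.1 long-axis yaw -83.0 zmed 0.0879
wrist gauge_foot p0.57 n 713 ctr 430.8 326.8 size 35.8 25.1 long-axis yaw 6.6 zmed 0.1405
wrist gauge_foot p0.57 n 1147 ctr 431.8 326.7 size 92.2 32.4 long-axis yaw -83.3 zmed 0.0867
wrist gauge_foot p0.57 n 2141 ctr 426.6 326.1 size 92.1 44.4 long-axis yaw -83.0 zmed 0.0878
top bar_tall_centre p0.86 n 772 ctr 602.5 -47.9 size 111.5 43.8 long-axis yaw 8.1 zmed 0.0559
top slab_top p0.74 n 4561 ctr 597.6 37.6 size 279.4 179.8 long-axis yaw -83.2 zmed 0.0119
top bar_middle_centre p0.72 n 759 ctr 596.6 125.5 size 112.0 44.5 long-axis yaw 10.3 zmed 0.0458
top bar_low_centre p0.84 n 738 ctr 598.0 38.7 size 111.8 44.0 long-axis yaw 7.7 zmed 0.0367
scene bar_tall_centre p0.89 n 497 ctr 603.9 -45.2 size 110.1 46.9 long-axis yaw 6.5 zmed 0.0555
t 19.87 p [0.4231 0.3107 0.3357] yaw 6.87 tilt 0.00 F [ 0.51 -0.49 -0.45] open 0.0599 ff 0.0
shift [ 0.0112 -0.0145  0.0057] spin -0.03
```

View pics/w6.png

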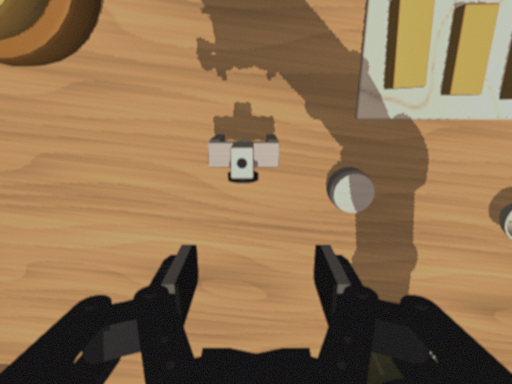

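The wrist view shows the gauge block at (242,162), with the dial toward the robot and the foot fully down.

```bash
python3 -m crank '[[-0.4,0.0095,-0.015,0,0.1],[-0.4,0.0095,-0.015,0.04,0.1],[-0.4,0.0095,-0.015,0.08,0.1],[-0.4,0.0095,-0.015,0.12,0.1],[-0.4,0.0095,-0.015,0.15,0.1],[-0.4,0.0095,-0.015,0.17,0.1],[-0.4,0.0095,-0.015,0.17,0.1],[-0.4,0.0095,-0.015,0.17,0.1]]' | egrep ee_pos
python3 -c "
from h import *
go(0.431,0.3267,0.118,6.7)"
```

```text
ee_pos: [0.4305, 0.3267, 0.1654]
t 20.53 p [0.4305 0.3267 0.1654] yaw 6.79 tilt 0.11 F [0.61 0.64 0.96] open 0.0598 ff 0.0
shift [ 0.0006 -0.      0.0474] spin 0.09
```

```bash
python3 -m crank '[[-0.4,0,0,0.025,0.1],[-0.4,0,0,0.047,0.1],[-0.4,0,0,0.047,0.1],[0,0,0,0.047,0.1],[0.2,0,0,0.047,0.1],[0.35,0,0,0.047,0.1],[0.6,0,0,0.047,0.1],[0.8,0,0,0.047,0.1],[0.8,0,0,0.047,0.1],[0.8,0,0,0.047,0.1]]' 50
python3 -c "
from h import *
st()"
```

```text
clock: 21.37
ee_pos: [0.4318, 0.327, 0.1206]
eef_rot: [0.998, 0.058, 0.001, -0.0]
wrist_force: [-0.9, -2.3, 5.7]
opening: 0.0248
finger_force: 49.6
t 21.37 p [0.4318 0.327  0.1206] yaw 6.64 tilt 0.17 F [-0.92 -2.25  5.75] open 0.0248 ff 49.58
```

```bash
python3 -m crank '[[0.8,0,0,-0.005,0],[0.8,0,0,-0.02,0],[0.8,0,0,-0.05,0],[0.8,0,0,-0.09,0],[0.8,0,0,-0.12,0],[0.8,0,0,-0.14,0],[0.8,0,0,-0.14,0],[0.8,0,0,-0.14,0]]' | egrep 'ee_pos|force|open'
python3 -c "
from h import *
d,P,T,K=cam('top');rect('top',P,'gauge_grip',.19,.35);rect('top',P,'gauge_grip',.205,.235);tip('top','gauge_grip','gauge_base')
go(0.6025,-0.048,0.26,8.0)"
```

```text
ee_pos: [0.4307, 0.3268, 0.2593]
wrist_force: [-0.0, -1.4, -6.7]
opening: 0.0253
finger_force: 50.4
top gauge_grip p0.94 n 617 ctr 426.8 309.5 size 64.3 41.4 long-axis yaw -76.6 zmed 0.225
top gauge_grip p0.94 n 382 ctr 434.6 297.9 size 35.4 34.6 long-axis yaw -83.7 zmed 0.2243
top gauge_grip [(0.81, [0.4324, 0.3291, 0.2545]), (0.4, [0.7987, -0.0752, -0.0046])]
top gauge_base []
t 22.28 p [0.4302 0.3261 0.257 ] yaw 6.68 tilt 0.19 F [-0.19  0.35 -4.82] open 0.0246 ff 50.37
shift [ 0.1276  0.3916 -0.0028] spin -1.32
```

```bash
python3 -m crank '[[0.8,0.005,0.015,0,0],[0.8,0.015,0.045,0,-0.5],[0.8,0.025,0.08,0,-1.3],[0.8,0.036,0.115,0,-1.3],[0.8,0.048,0.15,0,-1.3],[0.8,0.06,0.185,0,-1.3],[0.8,0.072,0.22,0,-1.3],[0.8,0.084,0.255,0,-1.3],[0.8,0.095,0.29,0,-1.3],[0.8,0.107,0.325,0,-1.3],[0.8,0.117,0.355,0,-1.3],[0.8,0.123,0.375,0,-1.3]]' | egrep 'ee_pos|force|open'
python3 -m crank '[[0.8,0.004,0.012,0,0],[0.8,0.005,0.016,0,0],[0.8,0.005,0.016,0,0],[0.8,0.005,0.016,0,0]]' | egrep 'ee_pos|force|open'
python3 -c "
from h import *
go(0.6025,-0.048,0.257,8.0)
d,P,T,K=cam('top');rect('top',P,'gauge_grip',.19,.24);rect('top',P,'gauge_grip',.262,.3);tip('top','gauge_grip')
d,P,T,K=cam('scene');tip('scene','gauge_grip','gauge_base','foot_face','bar_tall_centre')
"
```

```text
ee_pos: [0.5972, -0.0362, 0.257]
wrist_force: [0.3, -0.1, -6.4]
opening: 0.0247
finger_force: 50.5
ee_pos: [0.6031, -0.0444, 0.2584]
wrist_force: [-1.0, 0.7, -5.4]
opening: 0.0249
finger_force: 50.5
t 23.62 p [ 0.6031 -0.0444  0.2584] yaw 8.10 tilt 0.11 F [-1.04  0.67 -5.36] open 0.0249 ff 50.55
shift [-0.0011  0.0035  0.0013] spin 0.1
top gauge_grip p0.73 n 91 ctr 589.8 -10.5 size 21.8 16.3 long-axis yaw 0.8 zmed 0.2226
top gauge_grip p0.73 n 0 ctr 0 0 size 0 0 long-axis yaw 0.0 zmed None
top gauge_grip []
scene gauge_grip [(0.64, [0.6063, -0.041, 0.2487])]
scene gauge_base [(0.77, [0.6041, -0.0449, 0.1388])]
scene foot_face [(0.65, [0.601, -0.0509, 0.1385])]
scene bar_tall_centre [(0.8, [0.6033, -0.043, 0.0308]), (0.73, [0.5928, 0.1241, 0.0255])]
```

```bash
python3 -m crank '[[0.8,-0.001,0.0035,0,0],[0.8,-0.001,0.0035,0.02,0],[0.8,-0.001,0.0035,0.04,0],[0.8,-0.001,0.0035,0.05,0],[0.8,-0.001,0.0035,0.06,0],[0.8,-0.001,0.0035,0.06,0],[0.8,-0.001,0.0035,0.06,0]]' | egrep 'ee_pos|force|open'
python3 -c "
from h import *
go(0.6025,-0.048,0.132,8.0)
d,P,T,K=cam('scene','s7.png');tip('scene','gauge_grip','gauge_base','foot_face','bar_tall_centre')
cv2.imwrite('pics/s7c.png',cv2.resize(d['img'][100:300,160:360,::-1],None,fx=3,fy=3))
"
```

```text
ee_pos: [0.6033, -0.0502, 0.1987]
wrist_force: [-0.1, 0.6, -6.5]
opening: 0.0247
finger_force: 50.5
t 24.65 p [ 0.6033 -0.0502  0.1987] yaw 7.97 tilt 0.02 F [-0.13  0.57 -6.5 ] open 0.0247 ff 50.45
shift [-0.0004 -0.0023  0.0667] spin -0.03
scene gauge_grip [(0.73, [0.6975, 0.3092, -0.0024]), (0.68, [0.5944, 0.0388, 0.0128])]
scene gauge_base [(0.71, [0.5997, -0.0486, 0.0794])]
scene foot_face [(0.65, [0.6046, -0.0526, 0.0817])]
scene bar_tall_centre [(0.55, [0.6001, -0.0503, 0.0316])]
```

View pics/s7c.png

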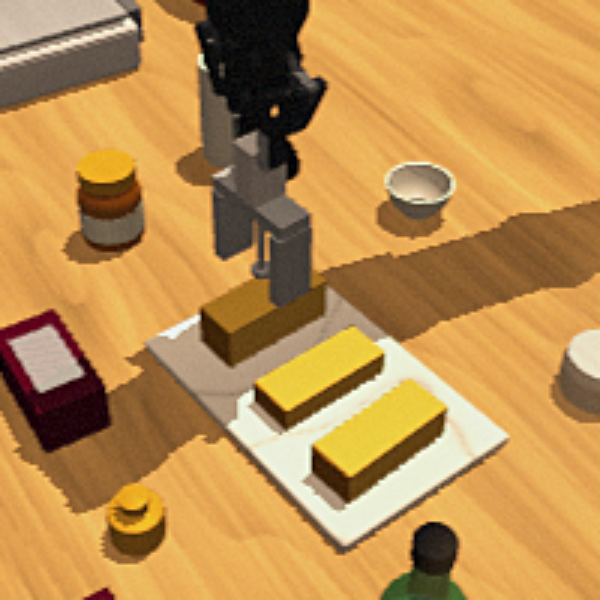

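The gauge hangs level above the tall bar, with the foot at (262,268) in the crop and the legs straddling. I'll descend slowly.

```bash
python3 -m crank '[[0.8,0,-0.002,0.01,0],[0.8,0,-0.002,0.02,0],[0.8,0,-0.002,0.03,0],[0.8,0,-0.002,0.04,0],[0.8,0,-0.002,0.05,0],[0.8,0,-0.002,0.056,0],[0.8,0,-0.002,0.058,0],[0.8,0,-0.002,0.058,0]]' | egrep 'ee_pos|force|open'
python3 -m crank '[[0.8,0,0,0.001,0],[0.8,0,0,0.002,0],[0.8,0,0,0.003,0],[0.8,0,0,0.003,0]]' | egrep 'ee_pos|force|open'
python3 -c "
from h import *
go(0.6025,-0.048,0.132,8.0)
d,P,T,K=cam('scene');tip('scene','gauge_grip','gauge_base','bar_tall_centre')
"
```

```text
ee_pos: [0.6024, -0.0482, 0.1398]
wrist_force: [-0.6, -0.4, -5.4]
opening: 0.025
finger_force: 50.6
ee_pos: [0.603, -0.0483, 0.1378]
wrist_force: [0.0, -0.6, -4.7]
opening: 0.0249
finger_force: 50.7
t 25.90 p [ 0.603  -0.0483  0.1378] yaw 7.97 tilt 0.02 F [ 0.02 -0.62 -4.68] open 0.0249 ff 50.66
shift [-0.0004 -0.0003  0.0058] spin -0.03
scene gauge_grip [(0.94, [0.6063, -0.044, 0.1288])]
scene gauge_base []
scene bar_tall_centre [(0.74, [0.5989, -0.0479, 0.0361]), (0.31, [0.7934, -0.0791, 0.0033])]
```

```bash
for i in 1 2 3; do python3 -m crank '[[0.8,0,0,0.001,0],[0.8,0,0,0.0015,0],[0.8,0,0,0.0015,0]]' | egrep 'ee_pos|wrist'; done
```

```text
ee_pos: [0.603, -0.0483, 0.1361]
wrist_force: [-0.3, -0.9, -3.8]
ee_pos: [0.6029, -0.0482, 0.1345]
wrist_force: [0.3, 0.6, -4.2]
ee_pos: [0.6029, -0.0483, 0.133]
wrist_force: [0.5, -1.9, -5.1]
```

```bash
for i in 1 2 3; do python3 -m crank '[[0.8,0,0,0.0007,0],[0.8,0,0,0.0007,0],[0.8,0,0,0.0007,0]]' | egrep 'ee_pos|wrist'; done
```

```text
ee_pos: [0.6031, -0.0483, 0.1329]
wrist_force: [-0.3, -0.7, -0.1]
ee_pos: [0.6033, -0.0484, 0.1328]
wrist_force: [-1.2, -1.8, 5.4]
ee_pos: [0.6035, -0.0485, 0.1327]
wrist_force: [-3.3, -2.8, 9.9]
```

Contact: the legs are on the slab. I'll take off the preload, release gradually and rise.

```bash
python3 -m crank '[[0.8,0,0,-0.0014,0],[0.8,0,0,-0.0014,0]]' 20 | egrep 'ee_pos|force|open'
python3 -m crank '[[0.45,0,0,0,0],[0.43,0,0,0,0],[0.42,0,0,0,0],[0.41,0,0,0,0],[0.4,0,0,0,0],[0.38,0,0,0,0],[0.35,0,0,0,0],[0.3,0,0,0,0],[0.1,0,0,0,0],[-0.1,0,0,0,0],[-0.1,0,0,0,0]]' | egrep 'ee_pos|force|open'
python3 -c "
from h import *
d,P,T,K=cam('scene');tip('scene','gauge_grip','gauge_base','bar_tall_centre')"
```

```text
ee_pos: [0.6031, -0.0483, 0.1328]
wrist_force: [-0.2, -2.1, 1.7]
opening: 0.0249
finger_force: 51.5
ee_pos: [0.6028, -0.0479, 0.1323]
wrist_force: [-0.7, -0.5, -0.3]
opening: 0.047
finger_force: 0.0
scene gauge_grip [(0.78, [0.6059, -0.0454, 0.1254])]
scene gauge_base [(0.68, [0.6, -0.0494, 0.0121]), (0.16, [0.6038, -0.0505, 0.056])]
scene bar_tall_centre [(0.58, [0.6023, -0.0453, 0.0331])]
```

```bash
python3 -m crank '[[-0.1,0,0,-0.01,0],[-0.1,0,0,-0.03,0],[-0.1,0,0,-0.06,0],[-0.1,0,0,-0.1,0],[-0.1,0,0,-0.14,0],[-0.1,0,0,-0.17,0],[-0.1,0,0,-0.17,0]]' | egrep 'ee_pos|force|open'
python3 -m crank '[[-0.1,-0.04,0.01,0,0],[-0.1,-0.08,0.03,0,0],[-0.1,-0.12,0.05,0,0],[-0.1,-0.15,0.05,0,0],[-0.1,-0.15,0.05,0,0],[-0.1,-0.15,0.05,0,0]]' | egrep 'ee_pos|force|open'
python3 -c "
from h import *
d,P,T,K=cam('top');rect('top',P,'gauge_grip',.145,.16);rect('top',P,'gauge_grip',.16,.21);rect('top',P,'gauge_grip',.09,.16);rect('top',P,'bar_tall_centre',.05,.062);rect('top',P,'bar_low_centre',.03,.062);rect('top',P,'bar_middle_centre',.03,.062);tip('top','spade_grip','crock_rim','ramekin','jar','giftbox')
g=P[(abs(P[...,0]-.603)<.06)&(abs(P[...,1]+.048)<.06)&(P[...,2]>.08)]; print('maxz',np.nanmax(g[:,2]),'beam z',np.median(g[g[:,2]<.115][:,2]))
d,P,T,K=cam('scene');tip('scene','gauge_grip','gauge_base','bar_tall_centre','spade_grip','crock_rim')
cv2.imwrite('pics/s8c.png',cv2.resize(d['img'][60:310,150:440,::-1],None,fx=2.4,fy=2.4))"
```

```text
ee_pos: [0.6054, -0.0474, 0.3106]
wrist_force: [0.7, 0.4, 0.0]
opening: 0.047
finger_force: 0.0
ee_pos: [0.4598, -0.1194, 0.3036]
wrist_force: [0.7, 0.5, -0.0]
opening: 0.047
finger_force: 0.0
top gauge_grip p0.78 n 149 ctr 602.3 -48.5 size 35.7 25.9 long-axis yaw 8.0 zmed 0.152
top gauge_grip p0.78 n 31 ctr 603.0 -48.1 size 10.7 8.6 long-axis yaw 1.1 zmed 0.1967
top gauge_grip p0.78 n 602 ctr 597.8 -49.4 size 92.1 44.6 long-axis yaw -80.8 zmed 0.0996
top bar_tall_centre p0.66 n 397 ctr 602.2 -48.0 size 111.0 44.0 long-axis yaw 8.0 zmed 0.0557
top bar_low_centre p0.92 n 703 ctr 597.9 39.0 size 111.5 43.4 long-axis yaw 8.4 zmed 0.0369
top bar_middle_centre p0.90 n 768 ctr 596.1 125.2 size 111.1 44.3 long-axis yaw 10.1 zmed 0.0458
top spade_grip []
top crock_rim []
top ramekin [(0.86, [0.3723, -0.1273, -0.0015]), (0.69, [0.384, 0.1547, -0.0012])]
top jar [(0.91, [0.6585, -0.2556, 0.0038]), (0.36, [0.3702, -0.128, 0.0012])]
top giftbox [(0.92, [0.7993, -0.0761, -0.0012])]
maxz 0.19767645364081643 beam z 0.09769837535395232
scene gauge_grip [(0.8, [0.605, -0.0475, 0.1213]), (0.33, [0.5977, 0.0422, 0.0249])]
scene gauge_base [(0.89, [0.6022, -0.0503, 0.0106])]
scene bar_tall_centre [(0.63, [0.5997, -0.0474, 0.0321]), (0.6, [0.3677, -0.126, -0.0028])]
scene spade_grip [(0.46, [0.4593, -0.3193, 0.1394])]
scene crock_rim [(0.6, [0.4877, -0.3206, 0.1169])]
```

View pics/s8c.png

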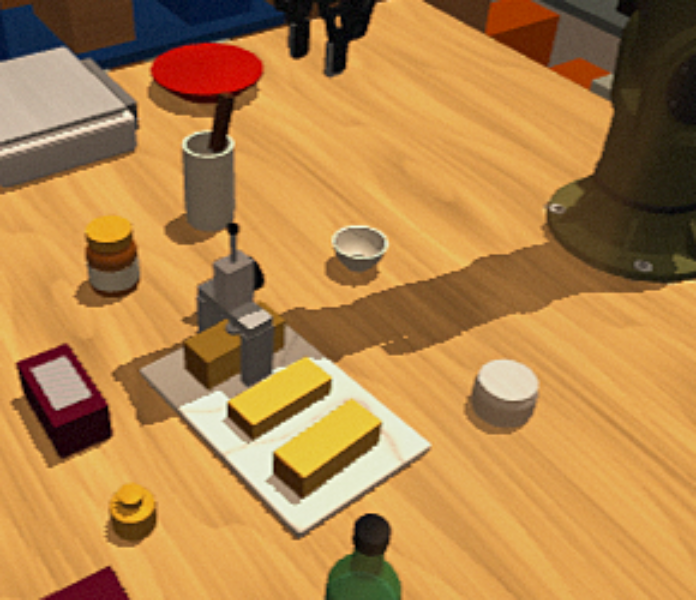

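The gauge stands square over the tall bar at (602,−48) mm. Its block top is at 152 mm and its stem top at 197 mm, so the foot reads about 44 mm. All bars are where they lay, and the spade is in the crock.

```bash
python3 -c "
from station import close_job
print(close_job())"
```

```text
the job is handed in; nothing more can be done
None
```

The job is handed in: the spade stands blade down in the crock, and the gauge stands over the highest bar with its foot reading about 44 mm. One slip on the way: the spade fell onto the free counter once while I loosened the grip to swing it. My checks showed the bars unmoved and nothing else disturbed.

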